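# Set the balcony vent one hole wider

### The job

The vent in the seedling wind screen is propped open on the innermost hole of its stay. Lift the stay clear off its pin, push the sash further out, and drop the stay's middle hole fully down over the pin, so that the stay rests flat on the pin's shoulder. Leave everything else on the bench where it is.

Things in the scene. Friction and masses are not known exactly. Their poses are not given: they have to be found in the camera images.
- vent: Wooden wind screen fixed to the bench, 305 mm high, with a green top-hung sash. Origin on the bench under the pin; +y points outdoors (the way the sash opens), the stay points to -y, +x runs along the sash. Sill board 50 mm high: x -270 to 105, y -28 to 122 mm. Posts (x -270 to -250 and 85 to 105) and top rail: y 58 to 88 mm. The bench under the stay's free end is clear.
- pin_seat (a point): Centre of the flat top of the pin's brass shoulder (22 mm diameter), 85 mm above the bench, on the vent's x = y = 0. The upright dark pin, 8 mm diameter with a round tip, rises 18 mm from here. The stay seats on this shoulder.
- sash (a joint): Opening angle of the sash, rad, 0 shut, growing as its bottom goes outdoors, at most 0.75. Hinge along the vent's x at y 60, z 275 mm in its frame. 0.15 with the inner hole on the pin, 0.358 with the middle, 0.58 with the outer. Stiff (friction 0.55 N m): stays where it is pushed; 3 to 5 N at the bow handle move it outwards.
- handle_mid (a point): Middle of the brass bow handle on the sash's bottom rail: a round bar 10 mm in diameter, 80 mm long, along the vent's x, 50 mm indoors (-y) of the sash face, at x -120 mm in the vent's frame, z about 80 mm. It turns with the sash, 195 mm below the hinge line and 50 mm indoors of it when shut.
- stay_pivot (a point): The stay's own hinge (axis along the vent's x) on the sash's bottom rail, 200 mm from the sash hinge. It moves outdoors as the sash opens; the middle hole is over the pin when this point is 130 mm horizontally from pin_seat (start: 90 mm).
- stay (a joint): Lift of the stay relative to the sash, rad, growing as its free end rises, 0 to 1.3. Its slope above level is this minus the sash angle, so pushing the sash out turns the stay down as much. Start about 0.29 (slope 0.14); 0.358 seated on the middle hole (level). Stiff (0.16 N m): stays at any angle it is left at; the free end needs about 1.5 N to lift, under 1 N to push down.
- stay_under (a point): Point on the underside of the stay, on its centre line, 200 mm from its pivot, overhanging the bench freely (about 100 mm above it at the start). The stay is a dark grey aluminium strip 28 mm wide, 5 mm thick, reaching 240 mm from its pivot.
- knob_top (a point): Top centre of the red knob on the stay: upright cylinder 18 mm in diameter, 30 mm tall, 220 mm from the pivot; its top is 32.5 mm above the middle of the strip's thickness.
- hole_inner (a point): Centre of the innermost of the three 14 mm holes, at the strip's underside, 91 mm from the pivot; it is on the pin at the start.
- hole_mid (a point): Centre of the middle hole at the strip's underside, 130 mm from the pivot: this one must end on the pin.
- hole_outer (a point): Centre of the outer hole at the strip's underside, 171 mm from the pivot.
- chest: Orange and grey plastic tool chest, 326 x 176 x 180 mm, fixed, metal latch closed. Leave alone.
- tray: Blue drip tray, 170 x 220 x 24 mm, origin at the centre of its underside. Leave alone.
- pot: Unglazed brown pot, 110 mm wide, 100 mm high, standing in the tray. Leave alone.
- spatula: Stainless spatula, 240 mm long, lying flat. Leave alone.
- chopsticks: Pair of wooden chopsticks side by side, 230 mm long, 8 mm thick. Leave alone.
- bottle: Amber jar, 68 mm in diameter, 160 mm high. Leave alone.

How it is judged (in metres and radians):
On the way, in this order (a step that is already met when the one before it is completed fails the run):
1. the stay's inner hole is lifted clear above the pin's tip (z of hole_inner in the frame of pin_seat above 0.021 m), for 0.1 s.
2. the sash is pushed wider with the stay clear of the pin (value of joint sash above 0.28 rad and z of hole_mid in the frame of pin_seat above 0.012 m), for 0.1 s.
At the end, for the whole second after the job is handed in: The middle hole is on the pin (hole centre within 6 mm of the pin's axis) with the stay's underside down on the shoulder (within 4 mm), and the sash and stay are at rest (horizontal distance between hole_mid and pin_seat below 0.006 m and z of hole_mid in the frame of pin_seat between -0.003 and 0.004 m and velocity of joint sash between -0.03 and 0.03 rad/s and velocity of joint stay between -0.03 and 0.03 rad/s); the robot touches nothing.
It fails at once if a bystander is moved by more than 30 mm (distance of any of tray, pot, spatula, chopsticks, bottle from where it was at the start of the episode above 0.03 m).
It also fails if it takes over 64 s, if anything falls off the work surface, if the arm or the gripper's body presses on something with over 40 N, if the wrist force passes 120 N, or if a joint passes its speed limit or range.

### The arm

A 7-joint arm with a two-finger parallel gripper is mounted at the origin on the work surface. World frame = base frame: x ahead of the robot, y to its left, z up, the work surface at z = 0. Lengths are in mm, angles in rad, forces in N, time in s.
With the tool pointing down it reaches from about 400 to 875 mm from the base axis. Payload 4.4 kg.
Tool frame: the origin (TCP) lies on the mounting face of the last link; the fingertips stand 173 mm ahead of it and the grasp point (between the pads) lies 155 mm ahead of it; z points along the fingers, y is the line along which they close (so a half turn about z gives the same grasp; the last joint's range is limited). The gripper opens to 85 mm and grips with 20 to 120 N. Pads are 22 mm wide; open, the fingers measure 114 mm over their backs; the gripper's body (76 mm by 85 mm) begins 54 mm behind the grasp point. The pads swing forward as they close: fully open they stand 13 mm farther back than shut.
Start: joints at [1.239, 0.628, 0.038, 1.517, -0.027, 0.996, -0.02], TCP at [170.764, -627.18, 404.713] pointing down, gripper open.
Joint ranges: [-3.06, 3.06], [-0.37, 2.12], [-1.25, 1.32], [0.18, 2.47], [-1.1, 4.24], [0.23, 1.98], [-2.94, 2.94]. Speed limits (rad/s): [2.57, 2.57, 3.14, 3.14, 3.14, 3.14, 3.14].

### API

Orientations are given as [roll, pitch, yaw] about the fixed x, y, z axes, in that order (R = Rz(yaw) Ry(pitch) Rx(roll)).
In Python, from cell import * gives the robot as it stands. The module is installed in compiled form; this text tells all that it offers.
- The arm moves only by the tool jog_arm, never from a script. Its argument "steps" is a list of rows, each a list of 7 numbers: the opening, from -1 (shut) to 1 (fully open), so that 0 is half open, then the shift along the tool's x, y, z as a fraction of full scale, then the turn, a rotation vector about the tool's x, y, z as a fraction of full scale. A call has 1 to 10 rows; each row shifts and turns the commanded pose from where the row before left it, along the tool's axes as they then stand; what a row does not reach is not made up. Full scale, the value 1, is 500 mm for a shift and 2 rad for a turn. A row lasts 1/8 s, in which the tool goes at most 62.5 mm and 10.7 degrees, less where a joint would pass 70% of its speed; a pose out of reach is approached as far as the arm can. A call with a number of a shift or a turn outside -1 to 1 is refused whole. A call with a gripper value outside its range is refused whole. The fingers move at their own pace and stop on an object; the grip force is fixed at half the most. Time passes only in rows, so rows that do not move let the fingers close. It gives the time, the measured TCP pose, the force, the opening and the grip force at its end, in the units of the state.
- read_state(): the state, without advancing time (a new reading comes with each control period).
- get_image(name): name is "side" or "top" or "wrist"; returns a dict with "pixels" (400x640x3 uint8, red, green, blue), "depth" (400x640 float32, mm along the optical axis (not along the pixel's ray), 0 where there is no reading), "vertical_fov" (degrees; the focal length in pixels is half the picture's height over the tangent of half this angle, whatever the lens; pixels are square), "cx", "cy" (the principal point, pixels), "R" (3x3) and "t" (3): a world point X has camera coordinates R X + t. Camera axes: x right, y down, z forward; pixel columns grow to the right and rows downward; lengths in mm; the calibration is good to about 2 mm. The wrist camera is an equidistant fisheye: a pixel r from the principal point sees the ray r / f radians off the axis. A picture is of the moment at which its call begins.
- finish_job(): hands the job in; it is judged then, once.
The state is a dict: "clock": time; "qpos": joint angles; "qd": joint speeds; "tau": joint torques, N m; "eef_pos": TCP position; "tool_rot": TCP orientation; "force": force on the tool from outside, world axes, zero at the start; "torque": the same for the moment, N m; "width": finger opening in mm; "gripper_force": force on a finger pad.
Only numpy, scipy, OpenCV 4.12 (cv2) and the standard library are available. Lean on these libraries where they do the work, as an engineer would, in place of code of your own. Each camera call takes 0.05 s, during which the arm holds its last target. There are 200 camera calls.

## Working session

There is one attempt and no reset: what is moved stays moved. The work goes in short steps, Python scripts to look and compute and a tool call to move; the robot and the scene stay as the last step left them, time stands still between calls to the robot, and variables do not carry over. Pictures are saved under pics/ and viewed, at most 10 in all, crops included, and the job is handed in when it is done.

Besides the shell and the picture viewer there is one more tool, called after "Emit:" by a JSON object that holds its "method" and its "body", one argument or row to a line. jog_arm: Moves the arm, as the interface text tells. Shift numbers are shares of 500 mm and turn numbers shares of 2 rad, none past 1 either way. Its arguments: {"type":"object","properties":{"steps":{"type":"array"}},"required":["steps"]}

```bash
mkdir -p pics; cat > h.py <<'E'
from cell import *
import numpy as np, cv2
def snap(n,f):
    d=get_image(n); cv2.imwrite('pics/'+f,d['pixels'][:,:,::-1]); np.savez('pics/'+f+'.npz',**d); return d
def pts(d):
    # world points per pixel (pinhole)
    H,W=d['depth'].shape; f=H/2/np.tan(np.radians(d['vertical_fov'])/2)
    v,u=np.mgrid[:H,:W]; z=d['depth']
    c=np.stack([(u-d['cx'])/f*z,(v-d['cy'])/f*z,z],-1)
    return (c-d['t'])@d['R']
E
python3 - <<'E'
from h import *
a=snap('side','s0.png');b=snap('top','t0.png')
for d in(a,b):print(d['vertical_fov'],d['cx'],d['cy'],(-d['R'].T@d['t']).round(),d['R'].round(2).tolist())
cv2.imwrite('pics/both.png',cv2.resize(np.vstack([a['pixels'],b['pixels']])[:,:,::-1],(480,600)))
print(read_state())
E
```

```text
47.862526743441904 321.05943725771664 200.47264975362063 [  -8. -798. 1277.] [[0.86, -0.51, 0.0], [-0.38, -0.64, -0.66], [0.34, 0.57, -0.75]]
45.77216041416923 313.509027572472 200.48397307190513 [ 413.   53. 1585.] [[0.03, -1.0, 0.02], [-1.0, -0.03, -0.06], [0.06, -0.01, -1.0]]
{'clock': 0.1, 'qpos': array([ 1.23920676,  0.6292441 ,  0.0384658 ,  1.51825319, -0.02703472,
        0.99628799, -0.02001252]), 'qd': array([ 0.0015469 , -0.00326325,  0.00100759, -0.00400656, -0.00086286,
        0.00084987,  0.00184906]), 'tau': array([ 2.80964952e-03, -5.64526570e+01,  1.22988459e+00, -1.93973082e+01,
        1.10749502e-02,  5.44115741e-03, -2.48137707e-05]), 'eef_pos': array([ 170.69668429, -626.92042723,  403.89208589]), 'tool_rot': array([-3.13991822e+00, -8.34990788e-07,  2.65741466e-01]), 'force': array([1.27102151, 0.38811335, 0.99469315]), 'torque': array([-0.01054791,  0.00307127, -0.07184   ]), 'gripper_force': 0.0, 'width': 85.53196078946934}
```

View pics/s0.png

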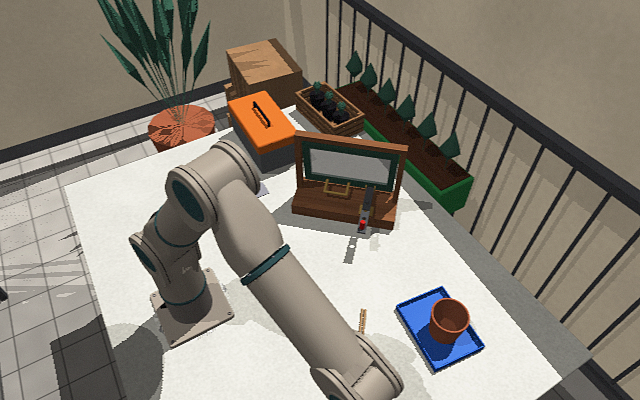

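View pics/t0.png

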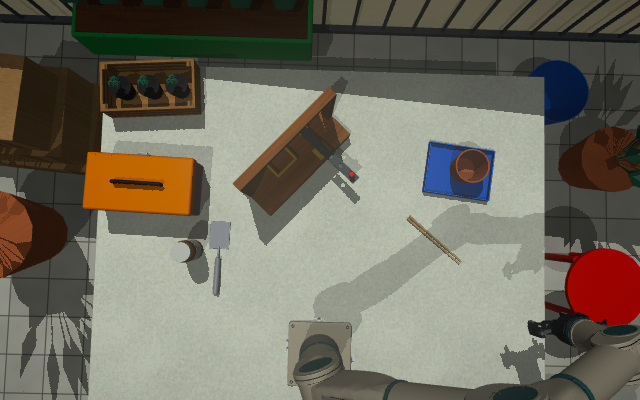

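The side view shows the vent with the red knob at (362,226) and the handle at (338,188). The top view shows the rail running from (236,184) to (335,92), the knob at (351,174) and the handle at about (282,162).

```bash
cat >> h.py <<'E'
def ld(f): return dict(np.load('pics/'+f+'.npz'))
def measure(a,b,verbose=True):
    P=pts(b); z=P[...,2]
    m=(z>292)&(z<318)&(b['depth']>0)
    m[:, :200]=0; m[:,400:]=0; m[250:]=0
    m=cv2.morphologyEx(m.astype(np.uint8),cv2.MORPH_OPEN,np.ones((3,3)))>0
    q=P[m][:,:2].astype(np.float32)
    r=cv2.minAreaRect(q); print('rail',m.sum(),r,P[m][:,2].mean()); print(cv2.boxPoints(r).round(1).tolist())
    out={}
    for n,d in(('side',a),('top',b)):
        Q=pts(d); hsv=cv2.cvtColor(d['pixels'],cv2.COLOR_RGB2HSV)
        k=((hsv[...,0]<6)|(hsv[...,0]>174))&(hsv[...,1]>170)&(hsv[...,2]>90)&(Q[...,2]>60)&(Q[...,2]<260)
        k[:, :260]=0;k[:,420:]=0;k[260:]=0
        print(n,'knob',k.sum(),Q[k].mean(0).round(1),Q[k].max(0).round(1),Q[k].min(0).round(1))
        top=k&(Q[...,2]>Q[k][:,2].max()-6); print(' top',top.sum(),Q[top].mean(0).round(1), np.argwhere(k).mean(0))
        g=(hsv[...,0]>18)&(hsv[...,0]<30)&(hsv[...,1]>120)&(hsv[...,2]>100)&(Q[...,2]>55)&(Q[...,2]<130)
        g[:, :200]=0;g[:,420:]=0;g[260:]=0
        nl,L,S,C=cv2.connectedComponentsWithStats(g.astype(np.uint8))
        for i in range(1,nl):
            if S[i,4]>5: print(n,'brass',S[i],C[i].round(1),Q[L==i].mean(0).round(1))
    return r
E
python3 - <<'E'
from h import *
measure(ld('s0.png'),ld('t0.png'))
a=ld('s0.png');b=ld('t0.png')
A=cv2.resize(a['pixels'][130:250,280:420],None,fx=4,fy=4,interpolation=cv2.INTER_CUBIC)
cv2.imwrite('pics/c1.png',A[:,:,::-1])
B=b['pixels'];P=pts(b)
m=(abs(P[...,2]-50)<8);m[:,:200]=0;m[:,400:]=0;m[:80]=0;m[250:]=0
m=cv2.morphologyEx(m.astype(np.uint8),cv2.MORPH_OPEN,np.ones((3,3)))>0
r=cv2.minAreaRect(P[m][:,:2].astype(np.float32));print('sill',r,cv2.boxPoints(r).round(1).tolist())
E
```

```text
rail 1622 ((653.3911743164062, 118.76615905761719), (31.483219146728516, 373.9266052246094), 46.990840911865234) 304.9207975007635
[[505.8999938964844, 234.8000030517578], [779.4000244140625, -20.299999237060547], [800.7999877929688, 2.700000047683716], [527.4000244140625, 257.79998779296875]]
side knob 21 [575.2 -82.4 134.5] [583.8 -74.5 142.5] [568.  -90.2 117.6]
 top 12 [576.5 -82.8 139.3] [222.57142857 361.76190476]
side brass [324 180  26  15  71] [335.5 189.5] [608.2 127.9  79.7]
top knob 18 [580.2 -80.3 140.3] [585.7 -73.6 144.4] [572.8 -86.2 133.5]
 top 12 [579.7 -81.3 141.8] [173.72222222 351.11111111]
top brass [270 168   8   8   8] [273.5 171.5] [587.1 161.8  83.2]
sill ((626.4193725585938, 89.75909423828125), (122.54588317871094, 375.0322265625), 47.02537155151367) [[447.5, 172.8000030517578], [721.7999877929688, -82.9000015258789], [805.4000244140625, 6.800000190734863], [531.0, 262.3999938964844]]
```

View pics/c1.png

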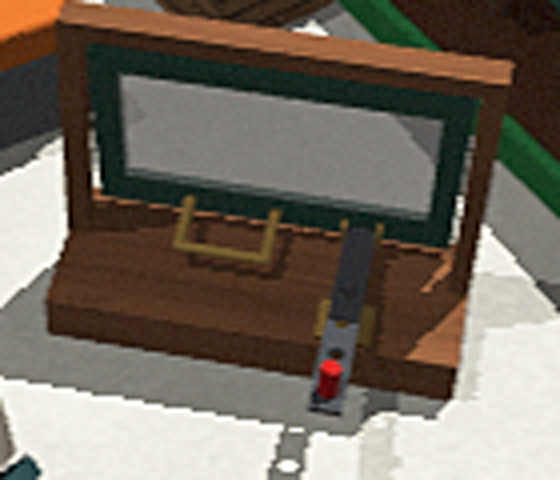

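The scene measurements agree with each other:
- **Vent frame:** origin (663.9, 9.1), with ex = (.731, -.682) and ey = (.682, .731). The sill corners agree to 1 mm.
- **Knob:** x ≈ -1, y ≈ -125, z ≈ 140, as expected.

I'll grip the knob and use it to lift, push and lower. First I turn the tool so its y axis lies along the vent's x.

Emit:
{"method": "jog_arm", "body": {
  "steps": [
    [1,0,0,0,0,0,-0.055],
    [1,0,0,0,0,0,-0.055],
    [1,0,0,0,0,0,-0.055],
    [1,0,0,0,0,0,-0.056],
    [1,0,0,0,0,0,-0.056],
    [1,0,0,0,0,0,0]
  ]
}}

```text
clock: 0.85
eef_pos: [170.6, -627.1, 404.2]
tool_rot: [-3.141, -0.001, 0.818]
force: [0.3, 0.5, 0.4]
width: 85.6
gripper_force: 0.0
```

```bash
cat >> h.py <<'E'
from scipy.spatial.transform import Rotation as Ro
O=np.array([663.9,9.1,0]);ex=np.array([.7313,-.682,0]);ey=np.array([.682,.7313,0]);ez=np.array([0,0,1.])
V=np.stack([ex,ey,ez],1)
def grip(a,s,h=26,x=-.5):
    "knob grip point, world, for sash a and slope s"
    return O+V@np.array([x,60+200*np.sin(a)-220*np.cos(s)+h*np.sin(s),275-200*np.cos(a)+220*np.sin(s)+h*np.cos(s)])
def toolR(t): # tilt t: tool top leans to +y (outdoors)
    z=V@np.array([0,-np.sin(t),-np.cos(t)]); x=V@np.array([0,np.cos(t),-np.sin(t)])
    return np.stack([x,np.cross(z,x),z],1)
def go(g,t,back=0,s=None):
    "delta in tool axes (units of steps) from current pose to grip point g, tilt t"
    s=s or read_state(); R=Ro.from_euler('xyz',s['tool_rot']).as_matrix()
    T=toolR(t); p=g-T[:,2]*(155+back)
    d=R.T@(p-s['eef_pos']); w=Ro.from_matrix(R.T@T).as_rotvec()
    print('clock',s['clock'],'shift',(d/500).round(4),'turn',(w/2).round(4),'F',s['force'].round(1),'w',s['width'])
E
python3 -c "
from h import *
go(grip(.15,.14),0,60)"
```

```text
clock 0.85 shift [ 1.3544 -0.1496  0.1123] turn [-0.0003 -0.0004 -0.0009] F [0.3 0.5 0.4] w 85.60807917567519
```

Emit:
{"method": "jog_arm", "body": {
  "steps": [
    [1,0.09,-0.01,0,0,0,0],
    [1,0.09,-0.01,0,0,0,0],
    [1,0.09,-0.01,0,0,0,0],
    [1,0.09,-0.01,0,0,0,0],
    [1,0.09,-0.01,0,0,0,0],
    [1,0.09,-0.01,0,0,0,0],
    [1,0.09,-0.01,0,0,0,0],
    [1,0.09,-0.01,0,0,0,0],
    [1,0.09,-0.01,0,0,0,0],
    [1,0.09,-0.01,0,0,0,0]
  ]
}}

```text
clock: 2.1
eef_pos: [442.0, -262.9, 404.7]
tool_rot: [3.141, -0.0, 0.817]
force: [0.5, 0.7, 0.4]
width: 85.2
gripper_force: 0.0
```

Emit:
{"method": "jog_arm", "body": {
  "steps": [
    [1,0.09,-0.01,0,0,0,0],
    [1,0.09,-0.01,0.02,0,0,0],
    [1,0.09,-0.01,0.02,0,0,0],
    [1,0.09,-0.01,0.02,0,0,0],
    [1,0.09,-0.01,0.02,0,0,0],
    [1,0,0,0.02,0,0,0],
    [1,0,0,0,0,0,0],
    [1,0,0,0,0,0,0]
  ]
}}

```text
clock: 3.1
eef_pos: [576.0, -84.1, 355.0]
tool_rot: [3.141, 0.001, 0.817]
force: [-0.7, -0.3, 0.1]
width: 85.4
gripper_force: 0.0
```

```bash
python3 -c "
from h import *
go(grip(.15,.14),0,0)
print(read_state()['qpos'].round(2))
d=snap('wrist','w1.png')
snap('side','s1.png')
f=200/np.tan(np.radians(d['vertical_fov'])/2);c=d['R']@np.append(grip(.15,.14,32.5)[:2],140)+d['t'];r=np.hypot(*c[:2]);th=np.arctan2(r,c[2]);print('pred knob px',d['cx']+f*th*c[0]/r,d['cy']+f*th*c[1]/r)
"
```

```text
clock 3.1 shift [0.0076 0.0003 0.1325] turn [ 0.0002  0.0004 -0.0017] F [-0.7 -0.3  0.1] w 85.40770838095484
[ 0.19  0.59 -0.14  1.76  0.11  0.8  -0.76]
pred knob px 318.65513167690915 220.36981251322612
```

View pics/w1.png

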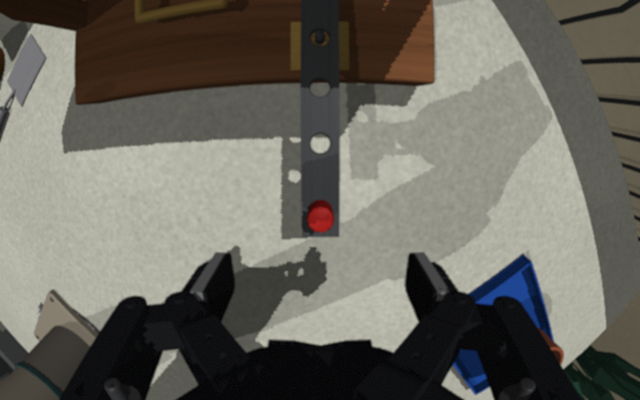

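The wrist view shows the knob at (320,216), against a predicted (319,220). It is centred between the fingers, and the inner hole is on the pin at (320,38). I descend and grip.

Emit:
{"method": "jog_arm", "body": {
  "steps": [
    [1,0.009,0,0.02,0,0,0],
    [1,0,0,0.03,0,0,0],
    [1,0,0,0.03,0,0,0],
    [1,0,0,0.03,0,0,0],
    [1,0,0,0.0225,0,0,0],
    [1,0,0,0,0,0,0],
    [0,0,0,0,0,0,0],
    [-0.4,0,0,0,0,0,0],
    [-0.5,0,0,0,0,0,0]
  ]
}}

```text
clock: 4.32
eef_pos: [579.8, -79.3, 289.0]
tool_rot: [3.141, -0.001, 0.82]
force: [0.4, 0.8, 0.8]
width: 32.4
gripper_force: 0.0
```

Emit:
{"method": "jog_arm", "body": {
  "steps": [
    [-1,0,0,0,0,0,0],
    [-1,0,0,0,0,0,0],
    [-1,0,0,0,0,0,0],
    [-1,0,0,0,0,0,0]
  ]
}}

```text
clock: 4.82
eef_pos: [580.1, -79.8, 288.8]
tool_rot: [3.14, -0.001, 0.819]
force: [3.0, -3.0, 0.7]
width: 15.9
gripper_force: 58.7
```

```bash
python3 -c "
from h import *
go(grip(.15,.14),0,0)
prev=None
print(read_state()['eef_pos'])
for a,s,t in [(.15,.14,0),(.15,.2,.06),(.15,.26,.12),(.15,.32,.18),(.15,.38,.24),(.15,.44,.30),(.15,.48,.34),(.19,.44,.3),(.23,.4,.26),(.27,.36,.22),(.31,.32,.18),(.34,.29,.15),(.358,.27,.13),(.358,.2,.06),(.358,.13,0),(.358,.06,-.08),(.358,0,-.14)]:
    T=toolR(t);p=grip(a,s)-T[:,2]*155
    if prev is not None:
        R0,p0=prev; print(a,s,((R0.T@(p-p0))/500).round(4),(Ro.from_matrix(R0.T@T).as_rotvec()/2).round(4), (V.T@(p-O)).round(1))
    prev=(T,p)
"
```

```text
clock 4.825 shift [-0.0043  0.0002  0.0001] turn [ 0.0009 -0.0003 -0.0005] F [ 3.  -3.   0.7] w 15.912607237106121
[580.10485969 -79.83987719 288.75044547]
0.15 0.2 [ 0.0261  0.     -0.0249] [-0.   -0.03  0.  ] [  -0.5 -111.3  301.2]
0.15 0.26 [ 0.0261  0.     -0.0249] [-0.   -0.03 -0.  ] [ -0.5 -97.5 312.8]
0.15 0.32 [ 0.0261 -0.     -0.0249] [-0.   -0.03  0.  ] [ -0.5 -83.  323.6]
0.15 0.38 [ 0.0261 -0.     -0.0249] [ 0.   -0.03  0.  ] [ -0.5 -67.9 333.6]
0.15 0.44 [ 0.0261  0.     -0.0249] [ 0.   -0.03  0.  ] [ -0.5 -52.3 342.6]
0.15 0.48 [ 0.0173 -0.     -0.0168] [ 0.   -0.02 -0.  ] [ -0.5 -41.6 348. ]
0.19 0.44 [-0.0026 -0.      0.0097] [-0.    0.02  0.  ] [ -0.5 -44.4 343.9]
0.23 0.4 [-0.0026  0.      0.0097] [0.   0.02 0.  ] [ -0.5 -47.1 339.7]
0.27 0.36 [-0.0026  0.      0.0097] [ 0.    0.02 -0.  ] [ -0.5 -49.6 335.3]
0.31 0.32 [-0.0026 -0.      0.0097] [0.   0.02 0.  ] [ -0.5 -51.9 330.9]
0.34 0.29 [-0.002  -0.      0.0072] [0.    0.015 0.   ] [ -0.5 -53.5 327.5]
0.358 0.27 [-0.002  -0.      0.0052] [-0.    0.01 -0.  ] [ -0.5 -54.9 325.1]
0.358 0.2 [-0.0285  0.      0.031 ] [-0.     0.035  0.   ] [ -0.5 -71.1 311.6]
0.358 0.13 [-0.0254 -0.      0.0308] [ 0.    0.03 -0.  ] [ -0.5 -84.7 297. ]
0.358 0.06 [-0.0313  0.      0.0313] [-0.    0.04  0.  ] [  -0.5 -100.3  281.3]
0.358 0 [-0.0246 -0.      0.0265] [-0.    0.03  0.  ] [  -0.5 -111.5  267.2]
```

Emit:
{"method": "jog_arm", "body": {
  "steps": [
    [-1,0.013,0,-0.0125,0,-0.015,0],
    [-1,0.013,0,-0.0125,0,-0.015,0],
    [-1,0.013,0,-0.0125,0,-0.015,0],
    [-1,0.013,0,-0.0125,0,-0.015,0],
    [-1,0,0,0,0,0,0]
  ]
}}

```text
clock: 5.45
eef_pos: [598.6, -60.0, 312.6]
tool_rot: [3.14, 0.121, 0.82]
force: [2.2, -4.0, 0.3]
width: 16.1
gripper_force: 58.7
```

Emit:
{"method": "jog_arm", "body": {
  "steps": [
    [-1,0.013,0,-0.0125,0,-0.015,0],
    [-1,0.013,0,-0.0125,0,-0.015,0],
    [-1,0.013,0,-0.0125,0,-0.015,0],
    [-1,0.013,0,-0.0125,0,-0.015,0],
    [-1,0.013,0,-0.0125,0,-0.015,0],
    [-1,0.013,0,-0.0125,0,-0.015,0],
    [-1,0.017,0,-0.017,0,-0.02,0],
    [-1,0,0,0,0,0,0],
    [-1,0,0,0,0,0,0]
  ]
}}

```text
clock: 6.58
eef_pos: [636.8, -19.0, 347.1]
tool_rot: [3.14, 0.34, 0.82]
force: [3.7, -2.8, 0.9]
width: 15.7
gripper_force: 58.8
```

```bash
python3 -c "
from h import *
go(grip(.15,.48),.34,0)
a=snap('side','s2.png');snap('wrist','w2.png')
A=cv2.resize(a['pixels'][110:250,270:430],None,fx=3,fy=3,interpolation=cv2.INTER_CUBIC)
cv2.imwrite('pics/c2.png',A[:,:,::-1])
"
```

```text
clock 6.575 shift [-0.0054  0.0003 -0.    ] turn [ 0.0009 -0.0001 -0.0002] F [ 3.7 -2.8  0.9] w 15.69428075400526
```

View pics/w2.png

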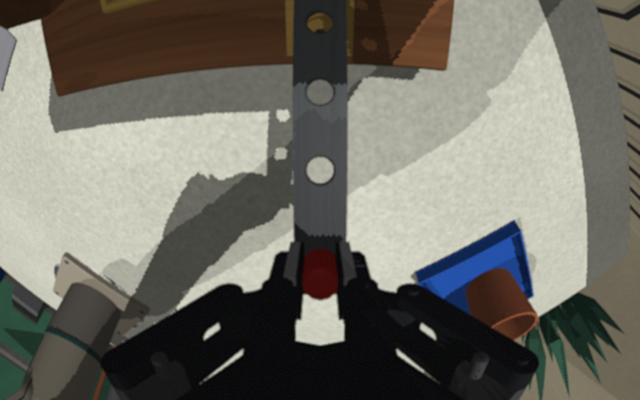

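The stay is lifted clear: the wrist view shows the knob gripped at (320,272) and the inner hole off the pin at (320,22). Next I push the sash out, turning the tool back with it.

Emit:
{"method": "jog_arm", "body": {
  "steps": [
    [-1,-0.0014,0,0.0051,0,0.0105,0],
    [-1,-0.0014,0,0.0051,0,0.0105,0],
    [-1,-0.0014,0,0.0051,0,0.0105,0],
    [-1,-0.0014,0,0.0051,0,0.0105,0],
    [-1,-0.0014,0,0.0051,0,0.0105,0],
    [-1,-0.0014,0,0.0051,0,0.0105,0],
    [-1,-0.0014,0,0.0051,0,0.0105,0],
    [-1,-0.0014,0,0.0051,0,0.0105,0],
    [-1,-0.0014,0,0.0051,0,0.0105,0],
    [-1,-0.0014,0,0.0051,0,0.0105,0]
  ]
}}

```text
clock: 7.92
eef_pos: [626.7, -30.2, 324.0]
tool_rot: [3.141, 0.133, 0.818]
force: [0.5, -6.3, 2.4]
width: 16.3
gripper_force: 59.0
```

Emit:
{"method": "jog_arm", "body": {
  "steps": [
    [-1,0,0,0,0,0,0],
    [-1,0,0,0,0,0,0]
  ]
}}

```text
clock: 8.18
eef_pos: [626.8, -30.1, 323.8]
tool_rot: [3.141, 0.134, 0.818]
force: [0.8, -5.9, 1.5]
width: 16.2
gripper_force: 58.9
```

```bash
python3 -c "
from h import *
go(grip(.358,.27),.13,0)
a=snap('wrist','w3.png');b=snap('side','s3.png')
A=cv2.resize(a['pixels'][0:300,170:470],(560,560))
B=cv2.resize(b['pixels'][120:260,285:345],(240,560))
cv2.imwrite('pics/c3.png',np.hstack([A,B])[:,:,::-1])
f=200/np.tan(np.radians(a['vertical_fov'])/2)
def px(X):
    c=a['R']@X+a['t'];r=np.hypot(*c[:2]);th=np.arctan2(r,c[2]);return a['cx']+f*th*c[0]/r,a['cy']+f*th*c[1]/r
def hole(d,s=.27,al=.358):return O+V@np.array([0,60+200*np.sin(al)-d*np.cos(s)-2.5*np.sin(s),275-200*np.cos(al)+d*np.sin(s)+2.5*np.cos(s)])
for d in(130,171):print(d,px(hole(d)))
print('pin tip',px(O+[0,0,103]),px(O+[0,0,85]))
"
```

```text
clock 8.175 shift [-0.0022 -0.0002 -0.0023] turn [ 0.0001  0.0018 -0.0011] F [ 0.8 -5.9  1.5] w 16.183810652709457
130 (np.float64(318.55352478592306), np.float64(90.85037589893905))
171 (np.float64(318.67211307750324), np.float64(171.279869344474))
pin tip (np.float64(318.7125317609416), np.float64(94.62454403438512)) (np.float64(318.8056148039495), np.float64(91.84285625581032))
```

View pics/c3.png

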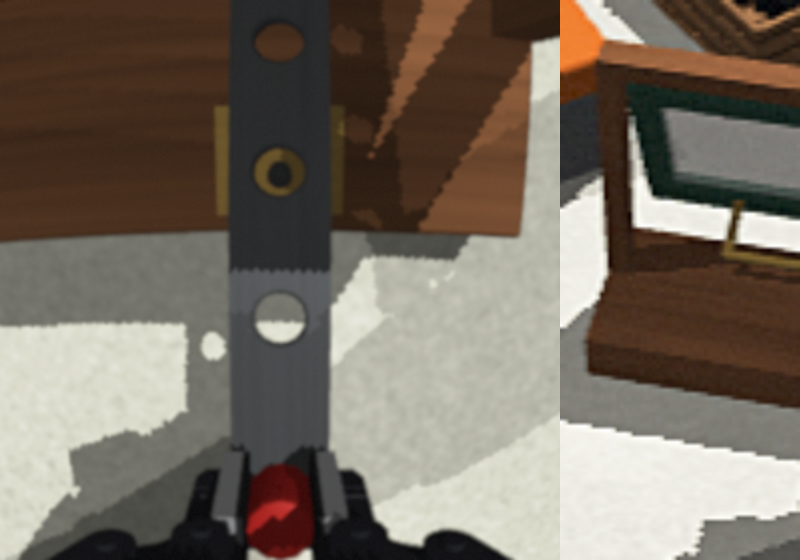

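The middle hole is at pixel (319.5, 91.6), with the pin tip visible through it at (320.5, 93.8), both within about 1 mm of prediction. The side crop shows the sash swung out. Now I lower the stay along the arc.

Emit:
{"method": "jog_arm", "body": {
  "steps": [
    [-1,-0.014,0,0.0155,0,0.0175,0],
    [-1,-0.014,0,0.0155,0,0.0175,0],
    [-1,-0.0127,0,0.0154,0,0.015,0],
    [-1,-0.0127,0,0.0154,0,0.015,0],
    [-1,0,0,0,0,0,0]
  ]
}}

```text
clock: 8.9
eef_pos: [607.2, -51.1, 295.2]
tool_rot: [3.141, 0.002, 0.818]
force: [1.0, -6.2, 1.4]
width: 15.7
gripper_force: 58.9
```

```bash
python3 -c "
from h import *
go(grip(.358,.06),-.08,0)
go(grip(.358,0),-.14,0)
a=snap('wrist','w4.png')
A=cv2.resize(a['pixels'][0:300,170:470],(600,600))
cv2.imwrite('pics/c4.png',A[:,:,::-1])
"
```

```text
clock 8.9 shift [-0.0352 -0.0001  0.0278] turn [ 0.0002  0.0409 -0.0014] F [ 1.  -6.2  1.4] w 15.746065495071175
clock 8.9 shift [-0.0575 -0.      0.0561] turn [ 0.0002  0.0709 -0.0014] F [ 1.  -6.2  1.4] w 15.746065495071175
```

View pics/c4.png

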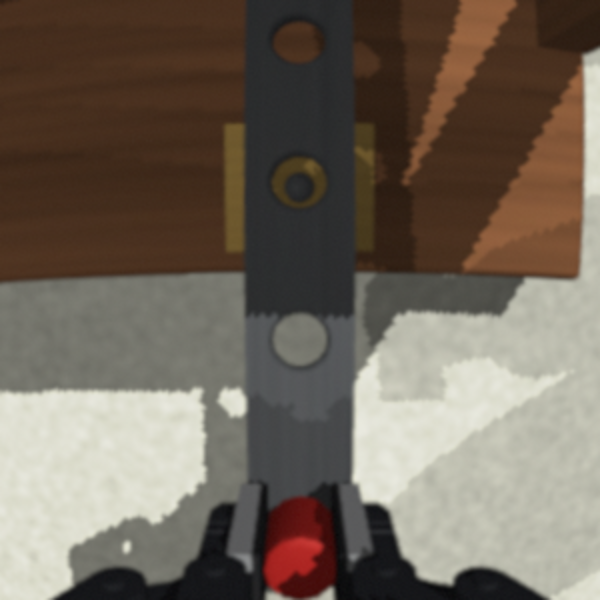

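The pin at crop (299,186) sits inside the middle hole at (299,182). I lower the rest of the way.

Emit:
{"method": "jog_arm", "body": {
  "steps": [
    [-1,-0.0142,0,0.0142,0,0.0177,0],
    [-1,-0.0142,0,0.0142,0,0.0177,0],
    [-1,-0.0142,0,0.0142,0,0.0177,0],
    [-1,-0.0142,0,0.0142,0,0.0177,0],
    [-1,0,0,0,0,0,0],
    [-1,0,0,0,0,0,0]
  ]
}}

```text
clock: 9.7
eef_pos: [589.9, -69.3, 266.8]
tool_rot: [3.14, -0.142, 0.819]
force: [-0.4, -4.1, 7.6]
width: 15.9
gripper_force: 59.6
```

```bash
python3 -c "
from h import *
go(grip(.358,0),-.14,0)
"
```

```text
clock 9.7 shift [-0.0073  0.0002 -0.0018] turn [ 0.0008 -0.0011 -0.0008] F [-0.4 -4.1  7.6] w 15.926798339712073
```

Emit:
{"method": "jog_arm", "body": {
  "steps": [
    [-1,-0.0005,0,0.002,0,0,0],
    [-1,0,0,0,0,0,0],
    [-0.6,0,0,0,0,0,0],
    [-0.5,0,0,0,0,0,0],
    [-0.4,0,0,0,0,0,0],
    [-0.2,0,0,0,0,0,0],
    [0,0,0,0,0,0,0],
    [0,0,0,0,0,0,0]
  ]
}}

```text
clock: 10.7
eef_pos: [589.2, -68.7, 264.4]
tool_rot: [-3.141, -0.141, 0.82]
force: [-0.6, 0.6, 0.2]
width: 42.8
gripper_force: 0.0
```

Emit:
{"method": "jog_arm", "body": {
  "steps": [
    [0,0,0,-0.02,0,0,0],
    [0,0,0,-0.04,0,0,0],
    [0,0,0,-0.06,0,0,0],
    [0,0,0,-0.06,0,0,0],
    [0,0,0,0,0,0,0],
    [0,0,0,0,0,0,0]
  ]
}}

```text
clock: 11.45
eef_pos: [580.4, -78.2, 353.6]
tool_rot: [-3.141, -0.141, 0.82]
force: [0.2, -0.6, -1.2]
width: 42.5
gripper_force: 0.0
```

```bash
python3 -c "
from h import *
a=snap('wrist','w5.png');b=snap('top','t5.png');c=snap('side','s5.png')
measure(c,b)
print((V.T@(grip(.358,0,32.5)-O)).round(1),grip(.358,0,32.5),read_state()['force'])
A=cv2.resize(a['pixels'][0:300,170:470],(600,600))
cv2.imwrite('pics/c5.png',A[:,:,::-1])
"
```

```text
rail 1624 ((597.1348266601562, 57.75811767578125), (197.8157958984375, 374.6365051269531), 47.01854705810547) 304.86830789703646
[[392.70001220703125, 113.0999984741211], [666.7000122070312, -142.3000030517578], [801.5999755859375, 2.4000000953674316], [527.5, 257.79998779296875]]
side knob 16 [601.5 -56.  116.7] [609.7 -34.6 125.5] [593.7 -63.7  86.6]
 top 5 [599.5 -58.  122.2] [217.4375 363.4375]
side brass [326 180  19   6  31] [334.1 183. ] [621.6 159.   78. ]
top knob 2 [604.4 -47.2 118.1] [606.3 -47.  120.7] [602.5 -47.3 115.4]
 top 2 [604.4 -47.2 118.1] [166.5 340. ]
[ -0.5 -89.9 120.2] [602.20914684 -56.31724204 120.18010002] [0.15026588 0.2298766  0.27500502]
```

View pics/c5.png

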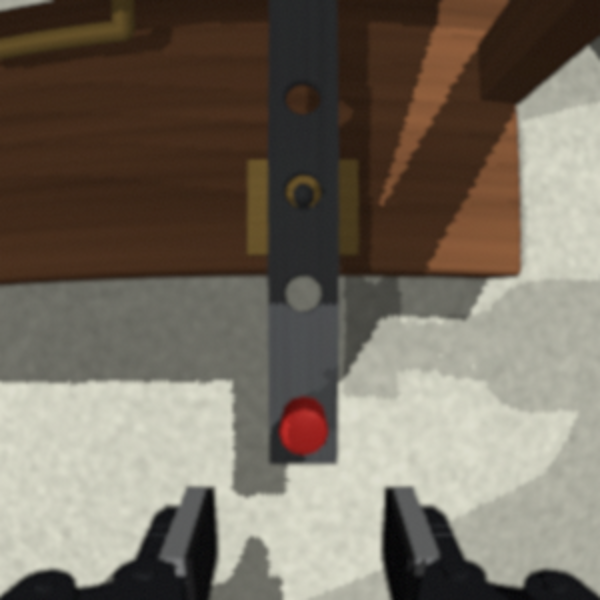

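The pin (302,196) stands through the middle hole (303,192), the stay looks level and the gripper is clear. I'll check the strip's height from the wrist depth, then hand in if it is good.

```bash
python3 -c "
from h import *
a=ld('w5.png');f=200/np.tan(np.radians(a['vertical_fov'])/2)
for cx,cy in [(285,150),(285,192),(320,192),(285,240),(285,300),(303,350),(290,375),(255,230),(150,200)]:
    u=170+cx/2;v=cy/2;z=np.median(a['depth'][int(v)-1:int(v)+2,int(u)-1:int(u)+2])
    du,dv=u-a['cx'],v-a['cy'];r=np.hypot(du,dv);k=np.tan(r/f)/r
    X=(np.array([du*k*z,dv*k*z,z])-a['t'])@a['R'];print(cx,cy,(V.T@(X-O)).round(1))
"
```

```text
285 150 [-6.6 18.8 90.4]
285 192 [-6.6  1.7 89.5]
320 192 [ 7.2  1.8 89.1]
285 240 [ -6.5 -17.6  90.3]
285 300 [ -6.6 -41.3  89.6]
303 350 [  0.5 -61.1  89.4]
290 375 [ -4.7 -71.   89.6]
255 230 [-20.9  -9.5  53.6]
150 200 [-70.5   6.6  49.9]
```

The strip's top is level at about 90 mm, which is the 85 mm shoulder plus its 5 mm thickness, so it is seated.

```bash
python3 -c "
from cell import *
print(finish_job())"
```

```text
the job is handed in; nothing more can be done
None
```

The stay's middle hole is down over the pin and the stay lies level on the shoulder, with the sash pushed out to about 0.36 rad. The gripper was clear and the job is handed in; no verdict came back.

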